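# Lock the lathe spindle with its index pin

## Robot

A 7-joint arm with a two-finger parallel gripper is mounted at the origin on the work surface. World frame = base frame: x ahead of the robot, y to its left, z up, the work surface at z = 0. Lengths are in m, angles in degrees, forces in N, time in s.
With the tool pointing down it reaches from about 0.425 to 0.875 m from the base axis. Payload 4.7 kg.
Tool frame: the origin (TCP) lies on the centre line of the jaws, within the pads' length; the fingertips stand 19 mm ahead of it and the grasp point (between the pads) is the TCP; z points along the fingers, y is the line along which they close (so a half turn about z gives the same grasp; the last joint's range is limited). The gripper opens to 87 mm and grips with 3 to 60 N. Pads are 19 mm wide; open, the fingers measure 117 mm over their backs; the gripper's body (75 mm by 190 mm) begins 51 mm behind the grasp point.
Start: joints at [-73.505, 18.392, -4.016, 83.108, 1.295, 78.541, -3.26], TCP at [0.176, 0.626, 0.242] pointing down, gripper open.
Joint ranges: [-163.93, 163.93], [-17.29, 119.83], [-79.2, 71.16], [3.27, 140.29], [-89.18, 269.18], [5.43, 117.66], [-154.24, 154.24]. Speed limits (degrees/s): [147.25, 147.25, 180, 180, 180, 180, 180].

## Interface

Orientations are given as [roll, pitch, yaw] about the fixed x, y, z axes, in that order (R = Rz(yaw) Ry(pitch) Rx(roll)).
In Python, from cell import env, imaging gives the robot as it stands.
- The arm moves only by the shell command python3 -m crank 'ROWS' [OPENING] [FORCE]. ROWS is JSON, a list of rows, each an object of numbers: "x", "y", "z": the shift along the tool's x, y, z in m; "turn": the turn about the tool's z in rad. In form: [{"x": .., "y": .., "z": .., "turn": ..}, ...]. A call has 1 to 12 rows; each row is the pose to reach, as a shift and turn from the pose commanded when the call began, along the tool's axes at that moment; what a row does not reach only later rows make up. A row lasts 1/8 s, in which the tool goes at most 62.5 mm and 10.7 degrees, less where a joint would pass 70% of its speed; a pose out of reach is approached as far as the arm can. A call with a gripper value outside its range is refused whole. OPENING is the finger opening in m, from 0 to 0.087, set as the call begins (- or left out, the last holds). The fingers move at their own pace and stop on an object; FORCE is the grip in N (left out, the last holds). Time passes only in rows, so rows that repeat a pose let the fingers close. It gives the time, the measured TCP pose, the force, the opening and the grip force at its end, in the units of the state.
- env.get_obs(): the state, without advancing time (a new reading comes with each control period).
- imaging.read_camera(name): name is "scene" or "top" or "wrist"; returns the picture (420x560x3 uint8, red, green, blue); there is no depth.
- imaging.get_calibration(name): a dict with "camera_matrix" (3x3 intrinsics, pixels), "position" and "attitude" of the camera in the world. Camera axes: x right, y up, looking along -z (the intrinsics and any distortion apply to the point x, -y, -z); pixel columns grow to the right and rows downward; lengths in m; the calibration is good to about 2 mm. A picture is of the moment at which its call begins: read the wrist's pose just before it. get_calibration takes no time and is no camera call; for the wrist camera it gives the pose at the moment of the call.
- env.sign_off(): hands the job in; it is judged then, once.
The state is a dict: "time_s": time; "qpos": joint angles; "joint_velocities": joint speeds; "effort": joint torques, N m; "tool_pos": TCP position; "tool_rot": TCP orientation; "force": force on the tool from outside, world axes, zero at the start; "wrist_torque": the same for the moment, N m; "grip_width": finger opening in m; "grasp_force": force on a finger pad.
Only numpy, scipy, OpenCV 4.12 (cv2) and the standard library are available. Lean on these libraries where they do the work, as an engineer would, in place of code of your own. Each camera call takes 0.05 s, during which the arm holds its last target. There are 200 camera calls.

## Task

Lock the bench lathe's spindle with its index pin so that the bowl blank stands still for marking out: pull the T-knob on the headstock up out of its park notch, turn it in line with the spindle and let it down. Then bring the spindle round slowly by its handwheel until the pin drops fully home into the index ring, and stop as soon as it has caught: forcing the spindle against the pin bends it. Leave the things lying on the bench where they are.

Things in the scene. Friction and masses are not known exactly. Their poses are not given: they have to be found in the camera images.
- lathe: small green bench lathe, fixed, 670 mm long. Origin on the bench top under the index knob's axis; z up, y along the spindle towards the handwheel, x away from the robot. Headstock 150 (x) by 155 mm (y), top 250 mm up; spindle axis 170 mm up, right under the knob. At y -106 to -151 mm an eight-sided bowl blank 124 mm across, tool rest in front; tailstock (up to 260 mm high) at y -320 to -510 mm
- knob_turn (a joint): turn of the index knob about its vertical axis, rad, anticlockwise from above. 1.05 (60 degrees): in the park notch (start). 0: bar along the spindle, its cross pin over the deep working slot, into which it drops within about 0.1 rad; there it can no longer turn. In between it rides on the collar's top. Stops at -0.3 and 1.35
- knob_lift (a joint): height of the sprung index knob, m; 0 = pin fully home. 0.010: resting in the park notch (start); 0.014: riding on the collar's top, so it turns freely only above that; 0.020: upper stop; about 0.006: in the working slot with the pin resting on the index ring's outside. Over a ring notch it snaps to 0. Its spring pushes it down with 6 N at 0, 9 N at 0.020; let go, it drops by itself
- knob_grip (a point): centre of the top face of the knob's black T-bar, on the knob's axis, 308 mm above the bench at the start; turns and lifts with the knob. The bar is 46 mm long along this point's y, 14 mm thick along its x (pinch it there), 27 mm high, and stands on a flange 34 mm across over a steel collar 37 mm across
- index_pin: steel pin, 8 mm thick, fixed under the knob, hidden in the headstock. Enters any of 8 notches, 45 degrees apart, of a hidden index ring 64 mm across on the spindle; at the start the nearest are 8 to 37 degrees away either way, unmeasured. About 1 mm play in a notch. It bends above 30 N, that is some 17 N at the handwheel's rim once caught. Origin 250 mm above the bench with the pin home
- wheel_centre (a point): centre of the handwheel on the spindle's +y end, 141 mm from the knob's axis, 170 mm up; fixed, axes as the lathe. Aluminium disc 124 mm across (131 over its lobes), 18 mm thick along y, flat faces knurled for grip; 42 mm from the headstock. Turns the spindle both ways endlessly, drag 2 to 5 N at the rim (more if fingers pinching it do not tilt along), and stops hard once the pin has dropped in
- bowl: turned wooden bowl 130 mm across, 50 mm high, loose on the bench; origin under its centre; bystander
- mallet: wooden mallet lying on the bench, handle 220 mm along its x, head 60 by 110 by 60 mm at +x; origin on the bench under the middle; bystander
- try_square: try square lying on the bench, wooden stock 115 by 22 by 16 mm along x, steel blade 160 mm along y; origin under the middle of the stock; bystander
- offcut_box: open wooden box 120 by 200 by 70 mm, loose on the bench; origin under its centre; bystander

How it is judged:
By the outcome, as a careful person would: the job done as asked, in the order asked, and still so for the second after the job is handed in, with the robot touching nothing.
It also fails if it takes over 64 s, if anything falls off the work surface, if the arm or the gripper's body presses on something with over 40 N, if the wrist force passes 120 N, or if a joint passes its speed limit or range.

## Working session

There is one attempt and no reset: what is moved stays moved. The work goes in short steps, Python scripts to look and compute and a shell command to move; the robot and the scene stay as the last step left them, time stands still between calls to the robot, and variables do not carry over. Pictures are saved under pics/ and viewed, at most 10 in all, crops included, and the job is handed in when it is done.

```bash
ls; mkdir -p pics
python3 - <<'E'
from cell import env, imaging
import cv2,json
o=env.get_obs();print({k:o[k] for k in("time_s","tool_pos","tool_rot","force","grip_width")})
ims=[]
for n in("scene","top"):
    im=imaging.read_camera(n);cv2.imwrite(f"pics/{n}0.png",im[:,:,::-1]);c=imaging.get_calibration(n);print(n,c)
print(imaging.get_calibration("wrist"))
E
```

```text
pics
{'time_s': 0.0, 'tool_pos': array([0.17566942, 0.62527837, 0.240468  ]), 'tool_rot': array([-1.79891316e+02,  7.85347995e-03,  1.64313614e+02]), 'force': array([-0.10920624,  0.05522447,  0.97162006]), 'grip_width': 0.08684906742836995}
scene {'camera_matrix': array([[456.85279925,   0.        , 284.90108206],
       [  0.        , 456.85279925, 203.54559664],
       [  0.        ,   0.        ,   1.        ]]), 'position': array([1.55255708, 0.03257123, 1.05766756]), 'attitude': array([50.79349204, -0.15129689, 88.83978038])}
top {'camera_matrix': array([[416.32345785,   0.        , 287.94864051],
       [  0.        , 416.32345785, 205.67180146],
       [  0.        ,   0.        ,   1.        ]]), 'position': array([0.47921756, 0.03741682, 1.5398282 ]), 'attitude': array([  2.25588735,   0.53529476, -90.44979513])}
{'camera_matrix': array([[330.02799734,   0.        , 282.50014848],
       [  0.        , 330.02799734, 209.73147336],
       [  0.        ,   0.        ,   1.        ]]), 'position': array([0.10657974, 0.64514459, 0.38328502]), 'attitude': array([-15.44345982,   0.08896435,  74.33822462])}
```

View pics/scene0.png

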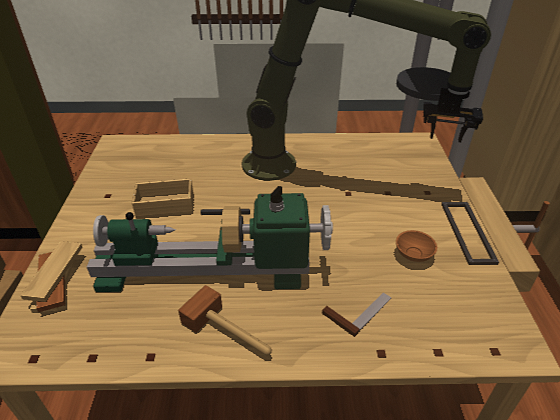

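View pics/top0.png

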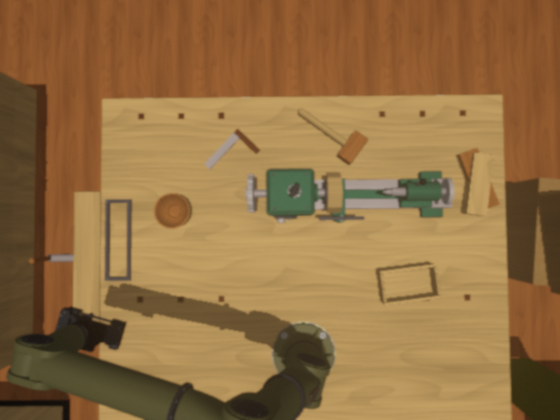

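The scene view shows the knob at about (277,192), the handwheel at (327,228) and the headstock at (282,230). In the top view the knob is at (294,191), the wheel at (251,194), and the tailstock is off to the right.

```bash
cat > h.py <<'E'
import numpy as np,cv2
from scipy.spatial.transform import Rotation as R
from cell import env,imaging
def ray(c,u,v):
    K=c["camera_matrix"];d=np.array([(u-K[0,2])/K[0,0],-(v-K[1,2])/K[1,1],-1.])
    return np.array(c["position"]),R.from_euler("xyz",c["attitude"],degrees=True).as_matrix()@d
def onplane(c,u,v,z):
    p,d=ray(c,u,v);return p+d*(z-p[2])/d[2]
def proj(c,P):
    K=c["camera_matrix"];q=R.from_euler("xyz",c["attitude"],degrees=True).as_matrix().T@(np.array(P)-c["position"])
    return K[0,0]*q[0]/-q[2]+K[0,2],K[1,1]*q[1]/q[2]+K[1,2]
E
python3 - <<'E'
from h import *
c=imaging.get_calibration("top");im=cv2.imread("pics/top0.png");h=cv2.cvtColor(im,cv2.COLOR_BGR2HSV)
g=cv2.inRange(h,(50,60,20),(95,255,255));g[:,:260]=0;g[:,322:]=0;g[:160]=0;g[225:]=0
ct=max(cv2.findContours(g,0,2)[0],key=cv2.contourArea);r=cv2.minAreaRect(ct);print(r,onplane(c,*r[0],.25))
for p in cv2.boxPoints(r):print(p,onplane(c,*p,.25).round(4))
k=(im[180:203,283:306].max(2)<50).astype('uint8');m=cv2.moments(k,True);u,v=283+m['m10']/m['m00'],180+m['m01']/m['m00'];print(m['m00'],u,v,onplane(c,u,v,.30))
print("wheel?",onplane(c,251,194,.232))
a=cv2.resize(im[150:240,235:355],None,fx=6,fy=6,interpolation=2)
s=cv2.imread("pics/scene0.png")[170:290,210:350]
a=a[:, :];s=cv2.resize(s,None,fx=5,fy=4.5);
cv2.imwrite("pics/c1.png",a)
E
```

```text
((293.1764221191406, 191.8800811767578), (42.98587417602539, 49.36839294433594), 88.53119659423828) [0.57283608 0.03250285 0.25      ]
[267.9494  171.02693] [0.6385 0.1105 0.25  ]
[317.30157 169.76149] [ 0.6411 -0.0431  0.25  ]
[318.40344 212.73323] [ 0.5075 -0.0451  0.25  ]
[269.05127 213.99867] [0.5048 0.1078 0.25  ]Traceback (most recent call last):
  File "<stdin>", line 6, in <module>
ZeroDivisionError: float division by zero
```

```bash
python3 -m crank '[{"x":-0.54,"y":-0.463,"z":-0.18,"turn":0.23},{"x":-0.54,"y":-0.463,"z":-0.18,"turn":0.23},{"x":-0.54,"y":-0.463,"z":-0.18,"turn":0.23},{"x":-0.54,"y":-0.463,"z":-0.18,"turn":0.23},{"x":-0.54,"y":-0.463,"z":-0.18,"turn":0.23},{"x":-0.54,"y":-0.463,"z":-0.18,"turn":0.23},{"x":-0.54,"y":-0.463,"z":-0.18,"turn":0.23},{"x":-0.54,"y":-0.463,"z":-0.18,"turn":0.23},{"x":-0.54,"y":-0.463,"z":-0.18,"turn":0.23},{"x":-0.54,"y":-0.463,"z":-0.18,"turn":0.23},{"x":-0.54,"y":-0.463,"z":-0.18,"turn":0.23},{"x":-0.54,"y":-0.463,"z":-0.18,"turn":0.23}]' 0.045 20
python3 -m crank '[{"x":0},{"x":0},{"x":0}]'
python3 - <<'E'
from h import *
o=env.get_obs();print(o["time_s"],o["tool_pos"],o["tool_rot"],o["qpos"])
c=imaging.get_calibration("wrist");print(c["position"],c["attitude"]);im=imaging.read_camera("wrist")[:,:,::-1]
import pickle;pickle.dump(c,open("w1.pkl","wb"))
cv2.imwrite("pics/w1.png",im)
E
```

```text
time_s: 1.6
tool_pos: [0.5713, 0.0311, 0.422]
tool_rot: [-180.0, 0.0, 151.0]
force: [-0.1, 0.5, -0.0]
grip_width: 0.0451
grasp_force: 0.0
1.6 [0.57131947 0.03114462 0.42202738] [-1.79984609e+02  4.07139608e-02  1.51004117e+02] [-34.45048007   7.83042761  33.0363192   76.91575086  -4.25263836
  96.46272103  58.86355758]
[0.50849898 0.06638868 0.5647253 ] [-1.54779657e+01 -4.21558542e-04  6.10289412e+01]invalid input
```

View pics/w1.png

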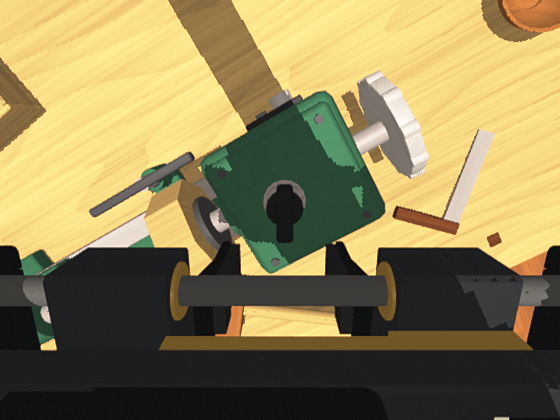

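The T-bar is at about (285,213) and stands vertical in the picture, so the tool yaw is about right. The handwheel is at (395,125).

Run:
```python
from h import *
import pickle;c=pickle.load(open("w1.pkl","rb"));im=cv2.imread("pics/w1.png")
x0,y0=255,172
k=im[y0:250,x0:315].max(2)
m=(k<28).astype('uint8')
ct=max(cv2.findContours(m,0,2)[0],key=cv2.contourArea);print(cv2.contourArea(ct),cv2.boundingRect(ct),cv2.minAreaRect(ct))
for r in range(8,75,4):print(y0+r,k[r,12:50:1].tolist())
for v in(185,190,242):
  for z in(.308,.281):print(v,z,onplane(c,285,v,z).round(4))
b=cv2.inRange(im,(0,0,0),(0,0,0))
```

```text
1275.0 (12, 13, 36, 57) ((29.5, 41.0), (56.0, 35.0), 90.0)
180 [72, 73, 72, 71, 72, 72, 72, 71, 70, 70, 71, 75, 82, 91, 113, 115, 115, 110, 111, 110, 97, 89, 90, 95, 78, 71, 69, 69, 70, 69, 70, 71, 71, 71, 72, 72, 72, 71]
184 [70, 69, 70, 70, 84, 113, 123, 123, 123, 123, 109, 78, 74, 59, 57, 59, 60, 58, 59, 58, 60, 59, 64, 77, 105, 113, 123, 127, 127, 122, 110, 83, 69, 69, 70, 71, 71, 73]
188 [91, 125, 124, 115, 104, 101, 107, 114, 116, 78, 19, 11, 20, 22, 20, 16, 20, 19, 20, 21, 19, 20, 19, 17, 15, 41, 119, 117, 112, 106, 103, 107, 117, 121, 88, 70, 70, 72]
192 [118, 105, 113, 116, 117, 117, 117, 87, 69, 30, 18, 22, 23, 23, 24, 24, 22, 23, 21, 24, 24, 26, 24, 25, 20, 21, 41, 76, 102, 116, 119, 116, 117, 120, 121, 126, 119, 74]
196 [115, 117, 118, 87, 36, 22, 22, 26, 23, 22, 20, 23, 25, 25, 26, 25, 25, 26, 25, 25, 23, 24, 23, 24, 24, 20, 21, 26, 23, 20, 22, 50, 107, 120, 110, 106, 119, 126]
200 [79, 27, 20, 22, 24, 24, 23, 22, 25, 24, 21, 20, 24, 22, 23, 24, 24, 25, 23, 25, 25, 24, 24, 24, 22, 22, 22, 23, 27, 24, 24, 22, 22, 20, 48, 119, 118, 117]
204 [30, 19, 25, 21, 24, 24, 23, 25,
[... 1198 characters left out ...]
70, 71, 70, 72, 70, 72]
236 [71, 71, 72, 72, 71, 73, 72, 72, 72, 49, 18, 22, 23, 22, 20, 23, 22, 21, 23, 21, 23, 25, 23, 22, 21, 24, 60, 73, 72, 72, 70, 70, 71, 72, 71, 70, 71, 71]
240 [67, 70, 68, 69, 69, 72, 73, 72, 74, 67, 21, 17, 24, 22, 21, 23, 24, 23, 22, 22, 22, 21, 20, 19, 20, 30, 70, 72, 70, 71, 71, 70, 71, 71, 71, 72, 71, 70]
244 [143, 143, 145, 146, 146, 131, 133, 130, 72, 69, 70, 71, 71, 73, 72, 70, 70, 71, 71, 72, 73, 72, 73, 73, 72, 72, 70, 71, 71, 71, 71, 70, 72, 72, 70, 72, 70, 70]
185 0.308 [0.5539 0.0435 0.308 ]
185 0.281 [0.5587 0.0411 0.281 ]
190 0.308 [0.5574 0.0416 0.308 ]
190 0.281 [0.5626 0.039  0.281 ]
242 0.308 [0.596  0.0203 0.308 ]
242 0.281 [0.6052 0.0155 0.281 ]
```

```bash
python3 -m crank '[{"x":-0.004,"y":0.002,"z":0.05,"turn":0},{"x":-0.004,"y":0.002,"z":0.09,"turn":0},{"x":-0.004,"y":0.002,"z":0.11,"turn":0},{"x":-0.004,"y":0.002,"z":0.118,"turn":0},{"x":-0.004,"y":0.002,"z":0.118,"turn":0},{"x":-0.004,"y":0.002,"z":0.118,"turn":0}]' 0.045 25
python3 -m crank '[{"x":0,"y":0,"z":0,"turn":0},{"x":0,"y":0,"z":0,"turn":0},{"x":0,"y":0,"z":0,"turn":0},{"x":0,"y":0,"z":0,"turn":0}]' 0.0 25
```

```text
time_s: 2.4
tool_pos: [0.5755, 0.0339, 0.3047]
tool_rot: [179.9, 0.1, 151.1]
force: [-0.2, 0.6, -0.8]
grip_width: 0.0448
grasp_force: 0.0
time_s: 2.9
tool_pos: [0.574, 0.0318, 0.3037]
tool_rot: [-179.8, -0.0, 151.0]
force: [-2.0, -0.8, 0.5]
grip_width: 0.0138
grasp_force: 25.0
```

```bash
python3 -m crank '[{"x":0,"y":-0.001,"z":-0.003,"turn":0},{"x":0,"y":-0.002,"z":-0.006,"turn":0},{"x":0,"y":-0.002,"z":-0.008,"turn":0},{"x":0,"y":-0.002,"z":-0.008,"turn":0}]'
```

```text
time_s: 3.4
tool_pos: [0.5738, 0.0318, 0.3111]
tool_rot: [-179.9, -0.0, 151.1]
force: [0.3, -3.8, -10.3]
grip_width: 0.014
grasp_force: 25.0
```

```bash
python3 -m crank '[{"x":0,"y":0.001,"z":0,"turn":0.13},{"x":0,"y":0.001,"z":0,"turn":0.26},{"x":0,"y":0.001,"z":0,"turn":0.39},{"x":0,"y":0.001,"z":0,"turn":0.52},{"x":0,"y":0.001,"z":0,"turn":0.52}]'
```

```text
time_s: 4.03
tool_pos: [0.5747, 0.0327, 0.3114]
tool_rot: [180.0, 0.0, 121.4]
force: [2.1, -3.0, -9.9]
grip_width: 0.0139
grasp_force: 25.0
```

```bash
python3 -m crank '[{"x":0,"y":0,"z":0,"turn":0.13},{"x":0,"y":0,"z":0,"turn":0.26},{"x":0,"y":0,"z":0,"turn":0.39},{"x":0,"y":0,"z":0,"turn":0.53},{"x":0,"y":0,"z":0,"turn":0.53},{"x":0,"y":0,"z":0,"turn":0.53}]'
```

```text
time_s: 4.78
tool_pos: [0.5759, 0.0331, 0.312]
tool_rot: [179.8, 0.0, 91.1]
force: [5.6, -1.8, -9.7]
grip_width: 0.014
grasp_force: 25.0
```

```bash
python3 -m crank '[{"x":0,"y":0.001,"z":0.003,"turn":0},{"x":0,"y":0.001,"z":0.006,"turn":0},{"x":0,"y":0.001,"z":0.009,"turn":0},{"x":0,"y":0.001,"z":0.011,"turn":0},{"x":0,"y":0.001,"z":0.011,"turn":0}]'
```

```text
time_s: 5.4
tool_pos: [0.576, 0.0331, 0.3006]
tool_rot: [179.9, -0.0, 91.0]
force: [5.0, -3.0, -7.4]
grip_width: 0.014
grasp_force: 25.0
```

```bash
python3 -m crank '[{"x":0,"y":0,"z":0,"turn":0},{"x":0,"y":0,"z":0,"turn":0},{"x":0,"y":0,"z":0,"turn":0},{"x":0,"y":0,"z":-0.04,"turn":0},{"x":0,"y":0,"z":-0.1,"turn":0},{"x":0.06,"y":0,"z":-0.1,"turn":-0.18},{"x":0.12,"y":0,"z":-0.1,"turn":-0.36},{"x":0.141,"y":-0.002,"z":-0.1,"turn":-0.54},{"x":0.141,"y":-0.002,"z":-0.1,"turn":-0.72},{"x":0.141,"y":-0.002,"z":-0.1,"turn":-0.9},{"x":0.141,"y":-0.002,"z":-0.1,"turn":-1.08},{"x":0.141,"y":-0.002,"z":-0.1,"turn":-1.26}]' 0.045
python3 -m crank '[{"x":0,"y":0,"z":0,"turn":-0.16},{"x":0,"y":0,"z":0,"turn":-0.31},{"x":0,"y":0,"z":0,"turn":-0.31},{"x":0,"y":0,"z":0,"turn":-0.31}]' 0.04
python3 - <<'E'
from h import *
o=env.get_obs();print(o["time_s"],o["tool_pos"],o["tool_rot"],o["qpos"])
c=imaging.get_calibration("wrist");print(c["position"],c["attitude"]);im=imaging.read_camera("wrist")[:,:,::-1]
import pickle;pickle.dump(c,open("w2.pkl","wb"))
cv2.imwrite("pics/w2.png",im)
E
```

```text
time_s: 6.9
tool_pos: [0.5708, 0.1742, 0.401]
tool_rot: [180.0, -0.0, 163.5]
force: [-0.3, 0.2, -0.6]
grip_width: 0.045
grasp_force: 0.0
time_s: 7.4
tool_pos: [0.571, 0.174, 0.4007]
tool_rot: [180.0, 0.0, -179.2]
force: [0.7, 0.3, 0.4]
grip_width: 0.0399
grasp_force: 0.0
7.4 [0.5709853  0.17403705 0.4007422 ] [ 1.79982453e+02  3.56944754e-03 -1.79203277e+02] [-39.87490434  10.64764036  24.59645269  75.77302908  -4.44048901
  94.50475441  74.79373281]
[0.49912722 0.17289194 0.5434661 ] [-1.54433668e+01 -2.29295982e-02  9.08198764e+01]
```

View pics/w2.png

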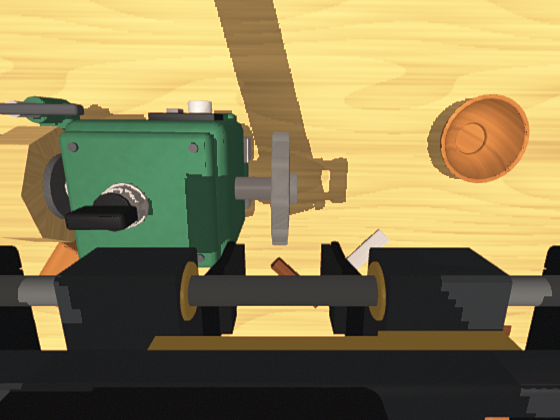

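The bar now lies along the spindle. The wheel is edge-on at columns 271 to 290, rows 132 to 245.

Run:
```python
from h import *
import pickle;c=pickle.load(open("w2.pkl","rb"));im=cv2.imread("pics/w2.png")
for r in (140,170,200,215,230,240):print(r,im[r,262:300].max(1).tolist())
for u in(271,281,290):
  print(u,[onplane(c,u,v,z).round(4).tolist() for v,z in((200,.23),(244,.17),(132,.17))])
print(proj(c,[.574,.173,.2325]))
# knob bar top: black pixel box
k=(im[185:245,55:150].max(2)<28).astype('uint8');print(cv2.boundingRect(k))
print([onplane(c,u,v,z).round(4).tolist() for u,v,z in((65,207,.304),(65,229,.304),(135,205,.304),(135,229,.304))])
```

```text
140 [133, 134, 134, 133, 134, 134, 135, 135, 135, 134, 131, 143, 147, 145, 143, 144, 141, 142, 142, 143, 143, 141, 142, 143, 141, 142, 139, 127, 136, 136, 135, 136, 136, 135, 136, 136, 137, 137]
170 [141, 142, 141, 142, 142, 142, 141, 142, 139, 130, 136, 138, 138, 137, 138, 137, 137, 137, 136, 137, 136, 133, 133, 134, 135, 135, 129, 86, 135, 135, 134, 134, 134, 135, 133, 133, 132, 131]
200 [131, 132, 132, 132, 131, 132, 131, 132, 127, 137, 143, 141, 141, 142, 142, 143, 143, 143, 144, 145, 144, 144, 143, 144, 145, 143, 134, 90, 125, 128, 128, 125, 125, 128, 126, 126, 129, 128]
215 [248, 248, 248, 248, 248, 248, 249, 252, 255, 138, 124, 132, 132, 133, 133, 129, 128, 128, 129, 130, 131, 132, 132, 131, 129, 126, 123, 211, 251, 248, 255, 252, 252, 250, 250, 249, 249, 248]
230 [248, 248, 248, 248, 248, 248, 248, 252, 255, 145, 133, 142, 141, 141, 142, 141, 143, 144, 144, 144, 145, 146, 147, 146, 142, 138, 206, 255, 249, 247, 247, 247, 247, 247, 247, 247, 247, 246]
240 [249, 249, 249, 249, 249, 249, 249, 249, 253, 255, 142, 113, 120, 122, 125, 122, 124, 124, 124, 124, 123, 123, 123, 121, 119, 174, 255, 252, 249, 248, 248, 248, 248, 248, 248, 248, 248, 248]
271 [[0.576, 0.1629, 0.23], [0.6455, 0.1612, 0.17], [0.5136, 0.1606, 0.17]]
281 [[0.5759, 0.1726, 0.23], [0.6453, 0.1733, 0.17], [0.5134, 0.1716, 0.17]]
290 [[0.5757, 0.1814, 0.23], [0.6451, 0.1842, 0.17], [0.5133, 0.1815, 0.17]]
(np.float64(281.37715984715487), np.float64(198.74458025365578))
(11, 10, 71, 33)
[[0.5655, 0.0106, 0.304], [0.5829, 0.0078, 0.304], [0.5632, 0.0633, 0.304], [0.5822, 0.0613, 0.304]]
```

```bash
python3 -m crank '[{"x":0.014,"y":-0.0015,"z":0.06,"turn":0},{"x":0.014,"y":-0.0015,"z":0.12,"turn":0},{"x":0.014,"y":-0.0015,"z":0.15,"turn":0},{"x":0.014,"y":-0.0015,"z":0.17,"turn":0},{"x":0.014,"y":-0.0015,"z":0.179,"turn":0},{"x":0.014,"y":-0.0015,"z":0.179,"turn":0}]'
python3 -m crank '[{"x":0,"y":0,"z":0,"turn":0},{"x":0,"y":0,"z":0,"turn":0},{"x":0,"y":0,"z":0,"turn":0},{"x":0,"y":0,"z":0,"turn":0}]' 0.0 10
```

```text
time_s: 8.2
tool_pos: [0.557, 0.1723, 0.2215]
tool_rot: [-180.0, -0.0, -179.1]
force: [0.1, -0.1, -1.0]
grip_width: 0.0402
grasp_force: 0.0
time_s: 8.7
tool_pos: [0.5575, 0.1712, 0.2223]
tool_rot: [-180.0, 0.0, -179.1]
force: [-1.0, -3.5, 3.5]
grip_width: 0.018
grasp_force: 10.0
```

```bash
python3 -m crank '[{"x":-0.001,"y":0,"z":-0.0003,"turn":0},{"x":-0.002,"y":0,"z":-0.0006,"turn":0},{"x":-0.003,"y":0,"z":-0.0009,"turn":0},{"x":-0.004,"y":0,"z":-0.0012,"turn":0}]'
```

```text
time_s: 9.2
tool_pos: [0.5583, 0.1712, 0.2225]
tool_rot: [-179.9, -0.4, -179.1]
force: [-10.1, -5.1, 6.5]
grip_width: 0.018
grasp_force: 10.0
```

```bash
python3 -m crank '[{"x":-0.001,"y":0,"z":-0.0003,"turn":0},{"x":-0.002,"y":0,"z":-0.0006,"turn":0},{"x":-0.003,"y":0,"z":-0.0009,"turn":0}]'
```

```text
time_s: 9.57
tool_pos: [0.5603, 0.1713, 0.223]
tool_rot: [-179.9, -0.5, -179.1]
force: [-11.0, -4.3, 6.8]
grip_width: 0.0181
grasp_force: 10.0
```

```bash
python3 - <<'E'
from h import *
for n in("wrist","scene"):cv2.imwrite(f"pics/{n}_a.png",imaging.read_camera(n)[:,:,::-1])
E
python3 -m crank '[{"x":-0.001,"y":0,"z":-0.0003,"turn":0},{"x":-0.002,"y":0,"z":-0.0006,"turn":0},{"x":-0.003,"y":0,"z":-0.0008,"turn":0},{"x":-0.004,"y":0,"z":-0.001,"turn":0}]'
python3 - <<'E'
from h import *
for n in("wrist","scene"):cv2.imwrite(f"pics/{n}_b.png",imaging.read_camera(n)[:,:,::-1])
a=[cv2.resize(cv2.imread(f"pics/scene_{q}.png")[170:275,205:345],None,fx=2.8,fy=2.8,interpolation=2) for q in("0","a","b")[1:]]
w=[cv2.resize(cv2.imread(f"pics/wrist_{q}.png")[60:290,0:390],None,fx=1.005,fy=1.2) for q in("a","b")]
cv2.imwrite("pics/ab.png",np.vstack([np.hstack(a),np.hstack([x[:, :a[0].shape[1]] for x in w])]))
E
```

```text
time_s: 10.18
tool_pos: [0.5641, 0.1712, 0.2236]
tool_rot: [-179.9, -0.6, -179.1]
force: [-10.9, -4.0, 5.4]
grip_width: 0.0183
grasp_force: 10.0
```

View pics/ab.png

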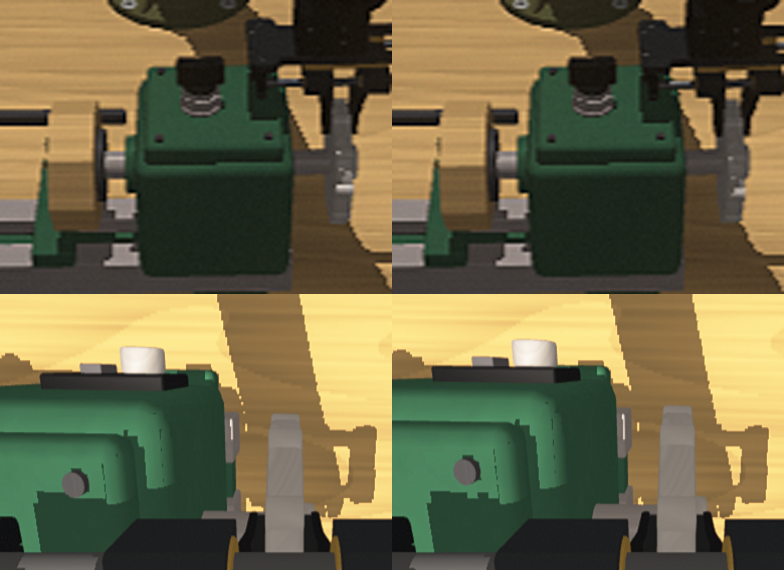

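The knob sits in its slot over the collar, with its spring ring still visible. I can't judge the wheel's motion by eye, so I'll measure it on the blank's facet edge.

```bash
cat > blank.py <<'E'
import sys
from h import *
def prof(im):
    g=im[195:262,226:238].astype(float).sum(2).mean(1);return g
if __name__=="__main__":
  for q in sys.argv[1:]:
    im=cv2.imread(f"pics/scene{q}.png");g=prof(im);print(q,(g/3).round().astype(int).tolist())
E
python3 blank.py 0 _a _b
python3 - <<'E'
import cv2
for q in("0","_a","_b"):
    im=cv2.imread(f"pics/scene{q}.png");print(im[184:216,277].max(1).tolist()); print(im[206:250,324:332].mean(2).mean(1).round().astype(int).tolist())
E
```

```text
0 [122, 131, 143, 140, 135, 131, 136, 124, 130, 146, 149, 120, 121, 121, 120, 145, 143, 145, 141, 154, 145, 147, 149, 141, 136, 142, 142, 150, 150, 143, 144, 107, 88, 91, 91, 95, 96, 92, 95, 94, 91, 87, 88, 91, 93, 100, 94, 92, 93, 64, 55, 60, 58, 57, 56, 59, 60, 50, 27, 29, 27, 29, 42, 42, 40, 43, 42]
_a [129, 137, 149, 147, 142, 138, 143, 130, 137, 154, 151, 130, 130, 129, 130, 133, 158, 148, 152, 149, 161, 152, 153, 155, 148, 142, 147, 148, 155, 160, 150, 151, 132, 89, 90, 94, 93, 99, 94, 95, 95, 93, 88, 88, 92, 93, 100, 94, 92, 93, 67, 59, 62, 61, 57, 62, 62, 53, 29, 31, 29, 30, 45, 44, 43, 46, 44]
_b [129, 137, 150, 147, 142, 138, 143, 129, 138, 154, 149, 132, 132, 133, 132, 134, 136, 153, 146, 150, 144, 160, 150, 150, 151, 150, 140, 142, 148, 147, 158, 151, 146, 149, 105, 82, 86, 86, 93, 89, 88, 89, 89, 83, 82, 86, 85, 91, 90, 87, 87, 69, 59, 61, 58, 60, 63, 53, 29, 31, 29, 29, 45, 44, 44, 46, 44]
[168, 176, 117, 51, 18, 27, 29, 30, 28, 25, 25, 24, 23, 26, 25, 26, 27, 26, 17, 61, 64, 56, 134, 59, 60, 57, 114, 44, 80, 80, 75, 78]
[143, 143, 148, 146, 159, 174, 143, 137, 158, 157, 158, 158, 155, 152, 153, 147, 173, 147, 111, 76, 136, 129, 123, 118, 113, 109, 104, 100, 106, 128, 143, 106, 80, 75, 83, 83, 85, 84, 82, 89, 93, 87, 83, 91]
[76, 78, 77, 77, 86, 88, 53, 24, 29, 26, 26, 22, 21, 20, 22, 23, 21, 26, 25, 20, 61, 57, 137, 60, 63, 55, 118, 45, 82, 81, 81, 80]
[63, 50, 53, 57, 56, 65, 68, 75, 64, 62, 62, 64, 84, 85, 88, 82, 69, 72, 95, 80, 73, 80, 79, 77, 84, 90, 91, 94, 99, 88, 177, 147, 109, 80, 82, 84, 89, 87, 86, 89, 97, 94, 93, 89]
[76, 74, 75, 78, 85, 88, 50, 27, 29, 28, 23, 22, 23, 21, 21, 23, 22, 26, 28, 16, 60, 59, 138, 62, 63, 57, 118, 46, 80, 81, 82, 81]
[62, 59, 52, 56, 57, 55, 65, 68, 74, 66, 63, 62, 71, 85, 87, 82, 73, 72, 73, 76, 91, 80, 76, 80, 79, 77, 73, 83, 90, 90, 82, 121, 129, 115, 85, 78, 89, 87, 86, 89, 90, 100, 91, 96]
```

```bash
python3 -m crank '[{"x":-0.001,"y":0,"z":-0.0002,"turn":0},{"x":-0.002,"y":0,"z":-0.0004,"turn":0},{"x":-0.003,"y":0,"z":-0.0006,"turn":0}]'
```

```text
time_s: 10.65
tool_pos: [0.5674, 0.1712, 0.224]
tool_rot: [-179.9, -0.5, -179.1]
force: [-10.7, -5.1, 4.3]
grip_width: 0.0179
grasp_force: 10.0
```

```bash
python3 -m crank '[{"x":-0.001,"y":0,"z":-0.0001,"turn":0},{"x":-0.002,"y":0,"z":-0.0002,"turn":0},{"x":-0.003,"y":0,"z":-0.0003,"turn":0}]'
```

```text
time_s: 11.02
tool_pos: [0.5706, 0.1713, 0.2242]
tool_rot: [-179.9, -0.5, -179.1]
force: [-8.4, -4.6, 3.5]
grip_width: 0.018
grasp_force: 10.0
```

```bash
python3 -m crank '[{"x":-0.001,"y":0,"z":-0.0001,"turn":0},{"x":-0.002,"y":0,"z":-0.0001,"turn":0},{"x":-0.003,"y":0,"z":-0.0001,"turn":0}]'
```

```text
time_s: 11.4
tool_pos: [0.574, 0.1713, 0.2243]
tool_rot: [-179.9, -0.5, -179.1]
force: [-8.3, -4.0, 2.9]
grip_width: 0.018
grasp_force: 10.0
```

```bash
python3 -m crank '[{"x":-0.001,"y":0,"z":0,"turn":0},{"x":-0.002,"y":0,"z":0.0001,"turn":0},{"x":-0.003,"y":0,"z":0.0001,"turn":0}]'
```

```text
time_s: 11.78
tool_pos: [0.5771, 0.1713, 0.2241]
tool_rot: [-179.9, -0.5, -179.1]
force: [-8.2, -3.8, 2.7]
grip_width: 0.0175
grasp_force: 10.0
```

```bash
python3 -m crank '[{"x":-0.001,"y":0,"z":0.0001,"turn":0},{"x":-0.002,"y":0,"z":0.0002,"turn":0},{"x":-0.003,"y":0,"z":0.0003,"turn":0}]'
```

```text
time_s: 12.15
tool_pos: [0.5806, 0.1713, 0.2239]
tool_rot: [-179.9, -0.4, -179.1]
force: [-5.9, -5.2, 0.7]
grip_width: 0.018
grasp_force: 10.0
```

```bash
python3 -m crank '[{"x":-0.001,"y":0,"z":0.0001,"turn":0},{"x":-0.002,"y":0,"z":0.0003,"turn":0},{"x":-0.003,"y":0,"z":0.0005,"turn":0}]'
python3 - <<'E'
from h import *
cv2.imwrite("pics/scene_c.png",imaging.read_camera("scene")[:,:,::-1])
im=cv2.imread("pics/scene_c.png");print(im[184:216,277].max(1).tolist())
E
python3 blank.py _c
```

```text
time_s: 12.52
tool_pos: [0.5836, 0.1713, 0.2234]
tool_rot: [-179.9, -0.4, -179.1]
force: [-5.7, -4.4, 1.7]
grip_width: 0.0178
grasp_force: 10.0
[76, 75, 78, 75, 82, 79, 74, 154, 21, 23, 31, 25, 21, 20, 23, 22, 22, 23, 20, 28, 21, 10, 143, 63, 62, 56, 116, 45, 83, 81, 78, 79]
_c [130, 138, 150, 148, 142, 138, 144, 130, 138, 154, 154, 147, 141, 138, 141, 140, 143, 140, 139, 141, 145, 140, 142, 151, 129, 117, 122, 121, 126, 127, 121, 126, 125, 122, 116, 116, 122, 120, 128, 129, 121, 123, 120, 61, 61, 62, 67, 64, 65, 62, 61, 62, 64, 68, 64, 63, 42, 46, 30, 31, 29, 30, 45, 45, 44, 46, 44]
```

Run:
```python
from h import *
a=[cv2.resize(cv2.imread(f"pics/scene{q}.png")[182:216,262:294],None,fx=12,fy=12,interpolation=0) for q in("_b","_c")]
cv2.imwrite("pics/k.png",np.hstack(a))
```

```text
(no output)
```

View pics/k.png

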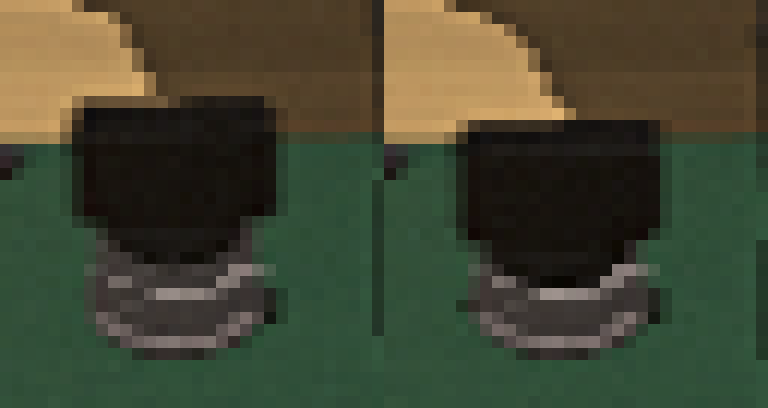

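The knob has dropped about 2 px (6 mm) against the collar, so the pin is home. I'll release the wheel, rise clear and check.

```bash
python3 -m crank '[{"x":0.001,"y":0,"z":0,"turn":0},{"x":0.002,"y":0,"z":0,"turn":0},{"x":0.002,"y":0,"z":0,"turn":0},{"x":0.002,"y":0,"z":0,"turn":0},{"x":0.002,"y":0,"z":0,"turn":0},{"x":0.002,"y":0,"z":-0.03,"turn":0},{"x":0.002,"y":0,"z":-0.08,"turn":0},{"x":0.002,"y":0,"z":-0.14,"turn":0},{"x":0.002,"y":0,"z":-0.18,"turn":0},{"x":0.002,"y":0,"z":-0.18,"turn":0},{"x":0.002,"y":0,"z":-0.18,"turn":0}]' 0.045
python3 - <<'E'
from h import *
cv2.imwrite("pics/scene_d.png",imaging.read_camera("scene")[:,:,::-1])
im=cv2.imread("pics/scene_d.png");print(im[184:216,277].max(1).tolist())
a=[cv2.resize(cv2.imread(f"pics/scene{q}.png")[170:275,205:345],None,fx=2.8,fy=2.8,interpolation=2) for q in("_c","_d")]
b=cv2.resize(im,(560,300))[:, :]
w=imaging.read_camera("wrist")[:,:,::-1]
cv2.imwrite("pics/d.png",np.vstack([np.hstack(a),np.hstack([cv2.resize(w,(392,294)),cv2.resize(im,(392,294))])]))
E
python3 blank.py _d
```

```text
time_s: 13.95
tool_pos: [0.5839, 0.1727, 0.404]
tool_rot: [-180.0, -0.0, -179.1]
force: [-1.1, -0.1, -0.7]
grip_width: 0.0452
grasp_force: 0.0
[74, 76, 77, 77, 84, 83, 83, 84, 21, 28, 30, 27, 25, 25, 26, 24, 24, 23, 24, 30, 24, 12, 141, 63, 60, 57, 117, 45, 82, 80, 80, 78]
_d [127, 136, 148, 146, 140, 136, 141, 128, 136, 151, 151, 146, 140, 136, 139, 138, 141, 138, 137, 139, 142, 139, 139, 148, 130, 115, 119, 119, 123, 125, 120, 123, 122, 121, 114, 114, 120, 117, 126, 128, 119, 121, 122, 59, 60, 62, 66, 64, 64, 62, 59, 62, 63, 66, 63, 62, 42, 46, 30, 31, 29, 29, 44, 44, 43, 45, 44]
```

View pics/d.png

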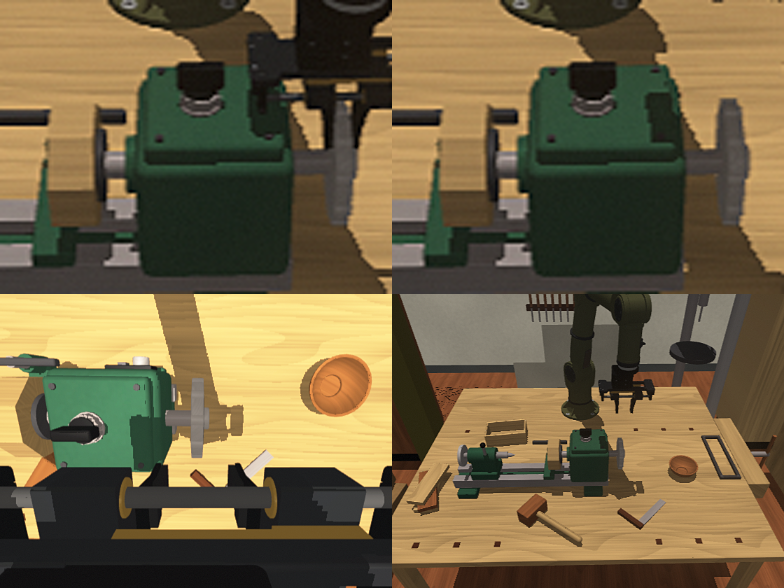

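The knob is still down and the blank's facet edge hasn't moved since release. The arm is clear and the other things on the bench haven't moved.

```bash
python3 -c "
from cell import env
print(env.sign_off())"
```

```text
the job is handed in; nothing more can be done
None
```

The job is handed in at about 14 s: the index knob is in its working slot, and camera images show it dropped the last 6 mm, so the pin is fully home and the spindle locked. The arm is clear, and the other things on the bench were left alone.

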